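# Dose two cleaning tablets into the blue tub

### The job

Take the green scoop by its black upright handle, scoop up both yellow cleaning tablets from the grey tray and tip them into the blue tub, not the red one. Then stand the scoop back upright in the tray or on the table and let go; leave the blue tub standing where it is, and never touch the tablets with the fingers.

Things in the scene. Friction and masses are not known exactly. Their poses are not given: they have to be found in the camera images.
- scoop: loose green plastic scoop, 160 g, standing in a grey tray. Origin: underside, below the handle; z up; the open mouth faces -x, at the start roughly towards the robot. Handle: square upright post 24 x 24 mm, sides along x and y, top at z = 130 mm, black from 60 mm up. Bowl: flat 2 mm floor from x = -12 to the front edge at -105 mm, no sill; 90 mm wide inside, 96 outside; walls 28 mm high
- tablet1: round yellow tablet 28 mm across, 15 mm thick, 15 g, bevelled 6 mm all round, lying flat in the tray ahead of the scoop's mouth. Origin: centre of its underside. The fixed tray has 30 mm high walls, floor 5 mm above the table; in the scoop's starting frame its inner faces are at x = -197.5 and 27.5 mm, y = -65 and 65 mm (always so: keep that pose in mind)
- tablet2: the second, identical yellow tablet, beside the first: each lies 12 to 24 mm off the scoop's centre line, this one on its -y side, the first on +y. Origin: centre of its underside. Pushed along the tray floor to the near end wall, the scoop's front edge slips under both, as that wall stops them. They slide off its floor when it is tilted by 30 degrees or more
- blue_tub: an open round blue plastic tub standing on the table, loose, 0.25 kg: 140 mm across at the rim, 120 mm at the foot, 85 mm high, walls 4 mm and floor 5 mm thick, with two small ears at the rim. Origin: centre of its underside, z up to the mouth. A red tub of the same shape also stands there and is not to be used

How it is judged:
On the way, in this order (a step that is already met when the one before it is completed fails the run):
1. both tablets lie in the scoop's bowl and the scoop is lifted at least 50 mm above the table (x of tablet1 in the frame of scoop between -0.115 and -0.01 m and y of tablet1 in the frame of scoop between -0.05 and 0.05 m and z of tablet1 in the frame of scoop between -0.005 and 0.045 m and x of tablet2 in the frame of scoop between -0.115 and -0.01 m and y of tablet2 in the frame of scoop between -0.05 and 0.05 m and z of tablet2 in the frame of scoop between -0.005 and 0.045 m and height (world z) of scoop above 0.05 m), for 0.2 s.
2. both tablets are inside the blue tub (horizontal distance between each of tablet1, tablet2 and blue_tub below 0.066 m and z of tablet1 in the frame of blue_tub between 0 and 0.065 m and z of tablet2 in the frame of blue_tub between 0 and 0.065 m), for 0.2 s.
At the end, for the whole second after the job is handed in: Both tablets lie at rest inside the blue tub; the tub stands upright (within 10 degrees) within 40 mm of where it began; the scoop stands upright (within 10 degrees) on its underside in the tray or on the table, released and at rest (all of step 2 and linear speed of each of tablet1, tablet2 below 0.05 m/s and angle between each of blue_tub, scoop's own z axis and vertical below 0.17 rad and distance of blue_tub from where it was at the start of the episode below 0.04 m and linear speed of each of blue_tub, scoop below 0.02 m/s and height (world z) of scoop between -0.01 and 0.025 m); the robot touches nothing.
It fails at once if the fingers touch a tablet (over 1 N) (contact force between the fingers and tablet1 above 1 N or contact force between the fingers and tablet2 above 1 N).
It also fails if it takes over 64 s, if anything falls off the work surface, if the arm or the gripper's body presses on something with over 40 N, if the wrist force passes 120 N, or if a joint passes its speed limit or range.

### The arm

A 7-joint arm with a two-finger parallel gripper is mounted at the origin on the work surface. World frame = base frame: x ahead of the robot, y to its left, z up, the work surface at z = 0. Lengths are in m, angles in rad, forces in N, time in s.
With the tool pointing down it reaches from about 0.4 to 0.925 m from the base axis. Payload 4.1 kg.
Tool frame: the origin (TCP) lies on the front face of the gripper's body, between the roots of the fingers; the fingertips stand 73 mm ahead of it and the grasp point (between the pads) lies 54 mm ahead of it; z points along the fingers, y is the line along which they close (so a half turn about z gives the same grasp; the last joint's range is limited). The gripper opens to 85 mm and grips with 20 to 120 N. Pads are 22 mm wide; open, the fingers measure 114 mm over their backs; the gripper's body (76 mm by 85 mm) begins 54 mm behind the grasp point. The pads swing forward as they close: fully open they stand 13 mm farther back than shut.
Start: joints at [-1.36, 0.398, 0.045, 1.537, -0.019, 1.207, -0.051], TCP at [0.198, 0.619, 0.304] pointing down, gripper open.
Joint ranges: [-2.82, 2.82], [-0.49, 2.23], [-1.37, 1.46], [0, 2.46], [-1.36, 4.5], [0.23, 2], [-2.94, 2.94]. Speed limits (rad/s): [2.57, 2.57, 3.14, 3.14, 3.14, 3.14, 3.14].

### API

Orientations are given as a rotation vector (axis times angle).
In Python, from bench import bot gives the robot as it stands.
- The arm moves only by the tool play_rows, never from a script. Its argument "commands" is text: rows parted by semicolons, each of 7 numbers parted by spaces: the shift along the tool's x, y, z normalised to -1 to 1, where 1 is 200 mm, then the turn, a rotation vector about the tool's x, y, z normalised to -1 to 1, where 1 is 60 degrees, then the closure, from 0 (fully open) to 1 (shut). In form: tx ty tz ax ay az gripper; .... A call has exactly 10 rows; each row is the pose to reach, as a shift and turn from the pose commanded when the call began, along the tool's axes at that moment; what a row does not reach only later rows make up. A row lasts 1/8 s, in which the tool goes at most 62.5 mm and 10.7 degrees, less where a joint would pass 70% of its speed; a pose out of reach is approached as far as the arm can. A call with a number of a shift or a turn outside -1 to 1 is refused whole. A call with a gripper value outside its range is refused whole. The fingers move at their own pace and stop on an object; "squeeze" is the grip in N (left out, the last holds). Time passes only in rows, so rows that repeat a pose let the fingers close, or fill a call up. It gives the time, the measured TCP pose, the force, the opening and the grip force at its end, in the units of the state.
- bot.state(): the state, without advancing time (a new reading comes with each control period).
- bot.snapshot(name): name is "scene" or "side" or "wrist"; returns (picture, depth): 384x512x3 uint8, red, green, blue; 384x512 float32, m along the optical axis (not along the pixel's ray), 0 where there is no reading.
- bot.get_calibration(name): a dict with "mtx" (3x3 intrinsics, pixels), "extrinsics" (4x4, takes a point from camera to world coordinates); the wrist camera has in their place "tool_from_camera" (4x4, takes a point from camera to tool coordinates, whose origin is the TCP and whose axes are the flange's). Camera axes: x right, y down, z forward; pixel columns grow to the right and rows downward; lengths in m; the calibration is good to about 2 mm. The wrist camera is an equidistant fisheye: a pixel r from the principal point sees the ray r / f radians off the axis. A picture is of the moment at which its call begins: read the wrist's pose just before it. get_calibration takes no time and is no camera call.
- bot.job_done(): hands the job in; it is judged then, once.
The state is a dict: "time": time; "joint_positions": joint angles; "qvel": joint speeds; "joint_torque": joint torques, N m; "eef_pos": TCP position; "ee_rot": TCP orientation; "ft_force": force on the tool from outside, world axes, zero at the start; "wrist_torque": the same for the moment, N m; "gripper_width": finger opening in m; "gripper_force": force on a finger pad.
Only numpy, scipy, OpenCV 4.12 (cv2) and the standard library are available. Lean on these libraries where they do the work, as an engineer would, in place of code of your own. Each camera call takes 0.05 s, during which the arm holds its last target. There are 200 camera calls.

## Working session

There is one attempt and no reset: what is moved stays moved. The work goes in short steps, Python scripts to look and compute and a tool call to move; the robot and the scene stay as the last step left them, time stands still between calls to the robot, and variables do not carry over. Pictures are saved under pics/ and viewed, at most 10 in all, crops included, and the job is handed in when it is done.

Besides the shell and the picture viewer there is one more tool, called after "Emit:" as a command line: name --argument value ..., lists and objects as JSON in quotes. play_rows: Moves the arm, as the interface text tells. Scaled input: -1 to 1 covers 200 mm each way for a shift and 60 degrees each way for a turn. Its arguments: {"type":"object","properties":{"commands":{"type":"string"},"squeeze":{"type":"number"}},"required":["commands"]}

```bash
mkdir -p pics; ls
python3 - <<'E'
from bench import bot
import cv2,numpy as np
s=bot.state();print({k:np.round(v,3) for k,v in s.items()})
for n in("scene","side"):
    p,d=bot.snapshot(n);np.savez(f'{n}0.npz',p=p,d=d);c=bot.get_calibration(n);print(n,np.round(c['mtx'],1),np.round(c['extrinsics'],3))
    cv2.imwrite(f'pics/{n}0.png',p[:,:,::-1])
E
```

```text
pics
{'time': np.float64(0.0), 'joint_positions': array([-1.36 ,  0.399,  0.045,  1.538, -0.019,  1.207, -0.051]), 'qvel': array([-0.   , -0.   ,  0.001, -0.   ,  0.   ,  0.002, -0.001]), 'joint_torque': array([ 0.0000e+00, -4.7514e+01,  1.3650e+00, -2.5422e+01,  1.1000e-02,
        1.0000e-02, -0.0000e+00]), 'eef_pos': array([0.198, 0.619, 0.303]), 'ee_rot': array([-4.840e-01, -3.104e+00,  3.000e-03]), 'ft_force': array([-0.482, -0.095,  0.424]), 'wrist_torque': array([ 0.03 , -0.043, -0.008]), 'gripper_force': np.float64(0.0), 'gripper_width': np.float64(0.085)}
scene [[448.8   0.  254.7]
 [  0.  448.8 185.9]
 [  0.    0.    1. ]] [[-0.39   0.729 -0.562  1.03 ]
 [ 0.921  0.307 -0.241  0.192]
 [-0.003 -0.612 -0.791  0.726]
 [ 0.     0.     0.     1.   ]]
side [[462.4   0.  257.1]
 [  0.  462.4 187.3]
 [  0.    0.    1. ]] [[ 0.993 -0.104  0.059  0.472]
 [-0.118 -0.791  0.601 -0.562]
 [-0.016 -0.603 -0.797  0.77 ]
 [ 0.     0.     0.     1.   ]]
```

View pics/scene0.png

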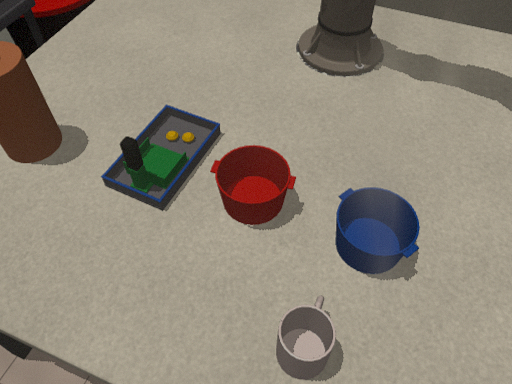

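View pics/side0.png

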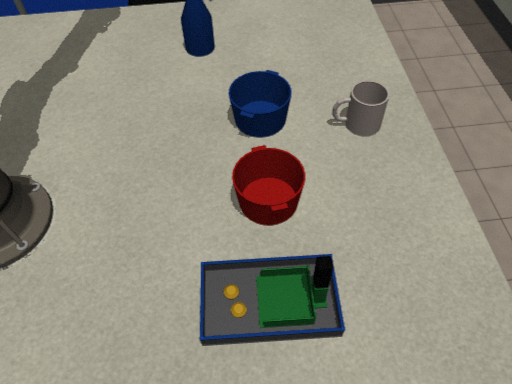

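Scene view: tray at about (163,155) with scoop handle at (131,152), tablets at (172,135) and (188,137), red tub at (253,185), blue tub at (376,228), mug at (305,340). Side view: tray corners at about (202,262), (334,257), (342,334) and (201,341), handle top at (323,260), tablets at (232,292) and (239,310), blue tub at (260,102), blue bottle at (198,25).

```bash
cat > h.py <<'E'
import numpy as np,cv2
from bench import bot
def cloud(n,d):
    c=bot.get_calibration(n);K,T=c['mtx'],c['extrinsics']
    v,u=np.mgrid[:384,:512]
    P=np.stack([(u-K[0,2])/K[0,0]*d,(v-K[1,2])/K[1,1]*d,d],-1)
    return P@T[:3,:3].T+T[:3,3]
def ray(n,uv,z):
    c=bot.get_calibration(n);K,T=c['mtx'],c['extrinsics']
    r=T[:3,:3]@np.array([(uv[0]-K[0,2])/K[0,0],(uv[1]-K[1,2])/K[1,1],1])
    return T[:3,3]+r*(z-T[2,3])/r[2]
def big(m,k=1):
    n,l,s,c=cv2.connectedComponentsWithStats(m.astype(np.uint8))
    o=np.argsort(-s[1:,4])[:k]+1
    return [(l==i,c[i],s[i,4]) for i in o]
E
python3 - <<'E'
from h import *
np.set_printoptions(precision=4,suppress=True)
for n in("scene","side"):
    f=np.load(n+'0.npz');p,d=f['p'],f['d'];X=cloud(n,d)
    hsv=cv2.cvtColor(p,cv2.COLOR_RGB2HSV);H,S,V=[hsv[...,i].astype(int) for i in range(3)]
    ok=d>0
    print(n,'table z',np.median(X[...,2][ok]))
    for m,c,a in big((H>18)&(H<33)&(S>170)&(V>90),2): print(' tab',c,a,ray(n,c,.0125),X[m&ok].mean(0),X[m&ok][:,2].max())
    blue=(H>105)&(H<125)&(S>120)&(V>40)
    tray=None
    for m,c,a in big(blue,4):
        q=X[m&ok]; print(' blue',c,a,q.min(0),q.max(0))
        if np.median(q[:,1])>-.1 and q[:,2].max()<.12 and a>500:
            t=q[(q[:,2]>.078)]
            A=np.c_[2*t[:,:2],np.ones(len(t))];s=np.linalg.lstsq(A,(t[:,:2]**2).sum(1),rcond=None)[0]
            print('  tub centre',s[:2],'r',np.sqrt(s[2]+s[:2]@s[:2]),t[:,2].mean(),len(t))
        elif np.median(q[:,1])<-.1:
            t=q[q[:,2]>.02]; r=cv2.minAreaRect((t[:,:2]*1000).astype(np.float32)); print('  tray rect',r,t[:,2].mean(),t[:,2].max())
    g=(H>50)&(H<75)&(S>150)&(V>30)
    m,c,a=big(g)[0]; q=X[m&ok]; print(' green',c,a,cv2.minAreaRect((q[:,:2]*1000).astype(np.float32)))
    reg=(X[...,2]>.075)&(X[...,2]<.15)&ok&(V<45)&(X[...,1]<-.1)
    m,c,a=big(reg)[0]; q=X[m]; t=q[q[:,2]>q[:,2].max()-.006]; print(' handle',c,a,q[:,2].max(),q.mean(0),t.mean(0),len(t))
E
```

```text
scene table z 0.0016532593436109355
 tab [171.5506 135.1124] 89 [ 0.463  -0.2491  0.0125] [ 0.468  -0.2452  0.0188] 0.023024359050386245
 tab [187.6477 136.7386] 88 [ 0.4536 -0.214   0.0125] [ 0.4586 -0.2105  0.0187] 0.02362606830251146
 blue [375.0124 235.0351] 2991 [ 0.498   0.1436 -0.0002] [0.6289 0.3037 0.0901]
  tub centre [0.5603 0.2177] r 0.06866546805596299 0.08451813852964876 661
 blue [161.8627 158.3339] 641 [ 0.3995 -0.3088  0.0265] [ 0.6408 -0.1583  0.1335]
  tray rect ((520.0258178710938, -234.32931518554688), (140.83181762695312, 236.63890075683594), 86.61510467529297) 0.032097132379853364 0.13354207387399375
 blue [359.25 259.5 ] 4 [0.6231 0.2093 0.0414] [0.625  0.2114 0.0522]
 blue [361.     253.3333] 3 [0.6261 0.2079 0.0711] [0.627  0.2115 0.0741]
 green [160.4415 161.0143] 838 ((546.16845703125, -234.6524200439453), (93.84107208251953, 91.97274017333984), 86.1944580078125)
 handle [131.3189 152.3319] 461 0.13805218868471314 [ 0.609  -0.2343  0.1116] [ 0.6065 -0.2375  0.1355] 108
side table z -0.0009767801113971797
 tab [238.116  309.1768] 181 [ 0.4644 -0.2472  0.012
[... 354 characters left out ...]
006] [0.4683 0.518  0.1486]
 blue [266.4685 302.2506] 1317 [ 0.398  -0.3112 -0.0006] [ 0.6405 -0.1585  0.1328]
  tray rect ((519.257568359375, -234.4423828125), (142.02259826660156, 235.00941467285156), 86.70411682128906) 0.03034861173228575 0.13277506982975917
 blue [68.8032  4.7234] 1052 [-0.5251  1.1487 -0.6523] [ 0.0286  1.866  -0.1815]
  tub centre [0. 0.] r 0.0 nan 0
 green [287.6856 296.7754] 3343 ((558.5545654296875, -237.034423828125), (97.40540313720703, 117.23969268798828), 86.3281021118164)
 handle [322.894  271.0998] 481 0.13687531407938358 [ 0.602  -0.2453  0.116 ] [ 0.6037 -0.2408  0.1338] 195<stdin>:16: RuntimeWarning: Mean of empty slice.
  ret = ret.dtype.type(ret / rcount)
```

```bash
cat >> h.py <<'E'
from scipy.spatial.transform import Rotation as Ro
def tool(yaw,pitch=0):
    """tool down, y along azimuth yaw; pitch>0 tips the scoop's mouth (-y tool) down. deg"""
    y=np.radians(yaw);Y=np.array([np.cos(y),np.sin(y),0]);Z=np.array([0,0,-1.])
    R=np.stack([np.cross(Y,Z),Y,Z],1)
    return R@Ro.from_rotvec([np.radians(pitch),0,0]).as_matrix()
def goal(p,R,q=None,show=True):
    s=bot.state();p0=s['eef_pos'];R0=Ro.from_rotvec(s['ee_rot']).as_matrix()
    t=R0.T@(np.array(p)-p0)/.2;r=Ro.from_matrix(R0.T@R).as_rotvec()/np.radians(60)
    print('shift',np.round(t,3),'turn',np.round(r,3))
def st():
    s=bot.state();print('t',round(float(s['time']),2),'p',np.round(s['eef_pos'],4),'R',np.round(Ro.from_rotvec(s['ee_rot']).as_matrix(),3).tolist(),'q',np.round(s['joint_positions'],2),'F',np.round(s['ft_force'],1),'w',round(float(s['gripper_width']),4),round(float(s['gripper_force']),1))
E
python3 - <<'E'
from h import *
st();goal([.605,-.239,.25],tool(-3.4));goal([.605,-.239,.25],tool(-3.4,-90+90+10))
E
```

```text
t 0.1 p [0.198  0.6187 0.303 ] R [[-0.952, 0.305, -0.0], [0.305, 0.952, -0.002], [-0.0, -0.002, -1.0]] q [-1.36  0.4   0.05  1.54 -0.02  1.21 -0.05] F [0.7 0.1 0.3] w 0.0858 0.0
shift [-3.245 -3.464  0.271] turn [-1.000e-03  1.000e-03  1.261e+00]
shift [-3.245 -3.464  0.271] turn [0.14  0.111 1.257]
```

Emit:
play_rows --commands "-0.1 -0.1 0 0 0 0.03 0;-0.25 -0.25 0 0 0 0.08 0;-0.4 -0.4 0 0 0 0.13 0;-0.55 -0.55 0 0 0 0.18 0;-0.7 -0.7 0 0 0 0.23 0;-0.8 -0.8 0 0 0 0.27 0;-0.9 -0.9 0 0 0 0.3 0;-0.95 -0.95 0 0 0 0.32 0;-1 -1 0 0 0 0.33 0;-1 -1 0 0 0 0.33 0" --squeeze 80

```text
time: 1.35
eef_pos: [0.328, 0.3673, 0.3039]
ee_rot: [1.012, 2.974, 0.0]
ft_force: [0.1, 0.2, -0.3]
gripper_width: 0.0853
gripper_force: 0.0
```

```bash
sed -i 's/pitch>0 tips the scoop.s mouth (-y tool) down/pitch<0 tips the scoop mouth (-y tool) down/' h.py
python3 - <<'E'
from h import *
st();goal([.605,-.239,.25],tool(-3.4))
E
```

```text
t 1.35 p [0.328  0.3673 0.3039] R [[-0.792, 0.61, 0.0], [0.61, 0.792, 0.0], [0.0, 0.0, -1.0]] q [-1.13  0.12  0.22  1.91 -0.03  1.12  0.01] F [ 0.1  0.2 -0.3] w 0.0853 0.0
shift [-2.947 -1.557  0.269] turn [ 0.   -0.    0.93]
```

Emit:
play_rows --commands "-0.1 -0.05 0 0 0 0.03 0;-0.3 -0.15 0 0 0 0.08 0;-0.5 -0.25 0 0 0 0.14 0;-0.7 -0.37 0 0 0 0.2 0;-0.85 -0.45 0 0 0 0.25 0;-1 -0.53 0 0 0 0.3 0;-1 -0.53 0 0 0 0.32 0;-1 -0.53 0 0 0 0.32 0;-1 -0.53 0 0 0 0.32 0;-1 -0.53 0 0 0 0.32 0"

```text
time: 2.6
eef_pos: [0.4213, 0.1625, 0.3038]
ee_rot: [-1.49, -2.766, 0.0]
ft_force: [-1.1, -1.0, -0.2]
gripper_width: 0.0853
gripper_force: 0.0
```

Run:
```python
from h import *
st();goal([.605,-.239,.25],tool(-3.4))
```

```text
t 2.6 p [0.4213 0.1625 0.3038] R [[-0.55, 0.835, -0.0], [0.835, 0.55, 0.0], [0.0, -0.0, -1.0]] q [-0.88  0.04  0.44  2.   -0.02  1.11  0.14] F [-1.1 -1.  -0.2] w 0.0853 0.0
shift [-2.182 -0.337  0.269] turn [-0.    -0.     0.613]
```

Emit:
play_rows --commands "-0.1 -0.01 0 0 0 0.05 0;-0.3 -0.04 0 0 0 0.12 0;-0.5 -0.07 0 0 0 0.2 0;-0.7 -0.1 0 0 0 0.28 0;-0.85 -0.13 0 0 0 0.34 0;-1 -0.15 0 0 0 0.4 0;-1 -0.15 0 0 0 0.4 0;-1 -0.15 0 0 0 0.4 0;-1 -0.15 0 0 0 0.4 0;-1 -0.15 0 0 0 0.4 0"

```text
time: 3.85
eef_pos: [0.506, -0.0212, 0.3039]
ee_rot: [-2.033, -2.395, -0.001]
ft_force: [0.4, -0.5, -0.2]
gripper_width: 0.0852
gripper_force: 0.0
```

Run:
```python
from h import *
st();goal([.605,-.239,.25],tool(-3.4))
```

```text
t 3.85 p [ 0.506  -0.0212  0.3039] R [[-0.162, 0.987, -0.0], [0.987, 0.162, 0.0], [0.0, 0.0, -1.0]] q [-0.62  0.17  0.65  1.89 -0.11  1.12  0.24] F [ 0.4 -0.5 -0.2] w 0.0852 0.0
shift [-1.155  0.311  0.269] turn [-0.    -0.     0.212]
```

Emit:
play_rows --commands "-0.1 0.03 0 0 0 0.03 0;-0.3 0.1 0 0 0 0.08 0;-0.5 0.16 0 0 0 0.13 0;-0.7 0.22 0 0 0 0.18 0;-0.85 0.27 0 0 0 0.21 0;-1 0.31 0 0 0 0.212 0;-1 0.31 0 0 0 0.212 0;-1 0.31 0 0 0 0.212 0;-1 0.31 0 0 0 0.212 0;-1 0.31 0 0 0 0.212 0"

```text
time: 5.1
eef_pos: [0.5996, -0.2085, 0.304]
ee_rot: [-2.286, -2.155, -0.001]
ft_force: [-1.1, 0.2, -0.2]
gripper_width: 0.0856
gripper_force: 0.0
```

Run:
```python
from h import *
st();goal([.605,-.239,.159],tool(-3.4))
s=bot.state();p,d=bot.snapshot('wrist');c=bot.get_calibration('wrist');print({k:np.round(v,3).tolist() for k,v in c.items()})
cv2.imwrite('pics/w1.png',p[:,:,::-1])
```

```text
t 5.1 p [ 0.5996 -0.2085  0.304 ] R [[0.059, 0.998, 0.0], [0.998, -0.059, 0.001], [0.001, 0.0, -1.0]] q [-0.25  0.46  0.72  1.59 -0.32  1.22  0.47] F [-1.1  0.2 -0.2] w 0.0856 0.0
shift [-0.151  0.036  0.725] turn [ 0.    -0.001  0.   ]
{'mtx': [[297.319, 0.0, 262.559], [0.0, 297.319, 185.895], [0.0, 0.0, 1.0]], 'tool_from_camera': [[0.0, -0.945, -0.327, 0.084], [1.0, 0.0, 0.0, 0.001], [-0.0, -0.327, 0.945, -0.07], [0.0, 0.0, 0.0, 1.0]]}
```

View pics/w1.png

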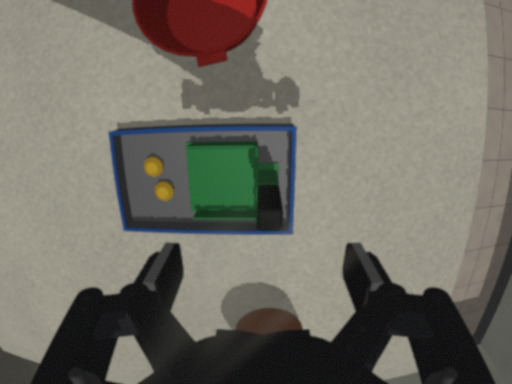

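Wrist view: handle top at about (270,205), centred between the fingers (columns about 175 and 350), tablets at (153,166) and (164,190) left of the mouth. The measured handle position agrees, so I descend onto it.

Emit:
play_rows --commands "-0.15 0.03 0.1 0 0 0 0;-0.15 0.03 0.2 0 0 0 0;-0.15 0.03 0.32 0 0 0 0;-0.15 0.03 0.44 0 0 0 0;-0.15 0.03 0.56 0 0 0 0;-0.15 0.03 0.66 0 0 0 0;-0.15 0.03 0.735 0 0 0 0;-0.15 0.03 0.735 0 0 0 0;-0.15 0.03 0.735 0 0 0 0;-0.15 0.03 0.735 0 0 0 0"

```text
time: 6.4
eef_pos: [0.6043, -0.2401, 0.1579]
ee_rot: [2.287, 2.152, 0.002]
ft_force: [0.8, -0.3, 0.5]
gripper_width: 0.0855
gripper_force: 0.0
```

Emit:
play_rows --commands "0 0 0 0 0 0 0.2;0 0 0 0 0 0 0.4;0 0 0 0 0 0 0.6;0 0 0 0 0 0 0.8;0 0 0 0 0 0 1;0 0 0 0 0 0 1;0 0 0 0 0 0 1;0 0 0 0 0 0 1;0 0 0 0 0 0 1;0 0 0 0 0 0 1" --squeeze 80

```text
time: 7.65
eef_pos: [0.6039, -0.2398, 0.1571]
ee_rot: [2.287, 2.153, 0.0]
ft_force: [0.4, -0.6, 2.0]
gripper_width: 0.0229
gripper_force: 78.9
```

Run:
```python
from h import *
st()
p,d=bot.snapshot('side');cv2.imwrite('pics/s2.png',cv2.resize(p[200:384,150:450,::-1],None,fx=2.5,fy=2.5))
```

```text
t 7.65 p [ 0.6039 -0.2398  0.1571] R [[0.061, 0.998, 0.001], [0.998, -0.061, -0.0], [-0.0, 0.001, -1.0]] q [-0.14  0.63  0.64  1.69 -0.44  0.97  0.6 ] F [ 0.4 -0.6  2. ] w 0.0229 78.9
```

View pics/s2.png

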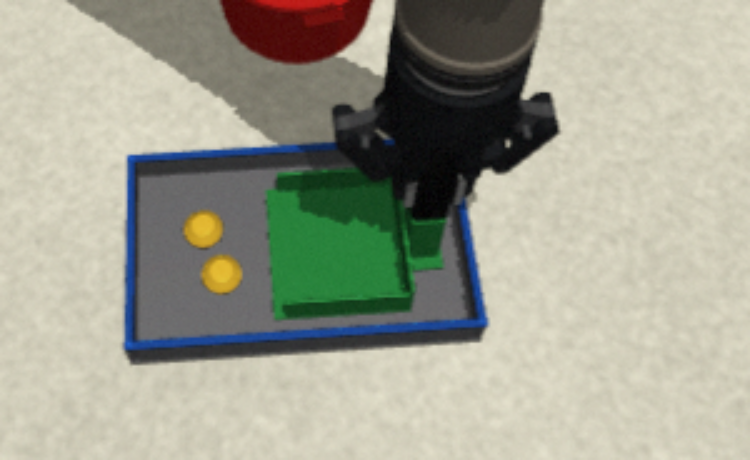

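The fingers hold the black handle at about (440,185) in the crop. The scoop is flat, and the tablets lie at (203,229) and (221,273), clear of the mouth. Now I push toward the near wall.

Emit:
play_rows --commands "0 -0.02 0.005 0 0 0 1;0 -0.06 0.005 0 0 0 1;0 -0.1 0.005 0 0 0 1;0 -0.14 0.005 0 0 0 1;0 -0.18 0.005 0 0 0 1;0 -0.22 0.005 0 0 0 1;0 -0.26 0.005 0 0 0 1;0 -0.3 0.005 0 0 0 1;0 -0.33 0.005 0 0 0 1;0 -0.35 0.005 0 0 0 1"

```text
time: 8.95
eef_pos: [0.5349, -0.2357, 0.1571]
ee_rot: [2.286, 2.152, 0.003]
ft_force: [3.3, 0.2, 6.7]
gripper_width: 0.0236
gripper_force: 79.3
```

Run:
```python
from h import *
st()
w=np.array([.6039,-.2398]);a=np.radians(-3.4)
s=bot.state()['eef_pos'];print('travel',(s[:2]-w)@[np.cos(a),np.sin(a)])
p,d=bot.snapshot('side');cv2.imwrite('pics/s3.png',cv2.resize(p[200:384,150:450,::-1],None,fx=2.5,fy=2.5))
```

```text
t 8.95 p [ 0.5349 -0.2357  0.1571] R [[0.06, 0.998, 0.003], [0.998, -0.06, -0.001], [-0.0, 0.003, -1.0]] q [-0.16  0.52  0.67  1.86 -0.41  0.9   0.64] F [3.3 0.2 6.7] w 0.0236 79.3
travel -0.06914200294708005
```

View pics/s3.png

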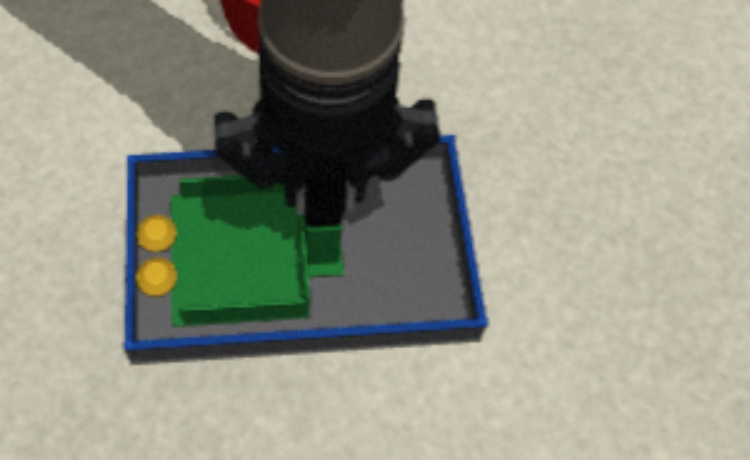

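Both tablets sit against the near wall at (156,232) and (156,276) with the front edge at their rims. I continue slowly under them.

Emit:
play_rows --commands "0 -0.01 0 0 0 0 1;0 -0.025 0 0 0 0 1;0 -0.04 0 0 0 0 1;0 -0.055 0 0 0 0 1;0 -0.07 0 0 0 0 1;0 -0.085 0 0 0 0 1;0 -0.1 0 0 0 0 1;0 -0.11 0 0 0 0 1;0 -0.115 0 0 0 0 1;0 -0.115 0 0 0 0 1"

```text
time: 10.25
eef_pos: [0.5122, -0.2343, 0.1571]
ee_rot: [2.285, 2.152, 0.003]
ft_force: [1.7, -0.2, 6.7]
gripper_width: 0.0232
gripper_force: 79.4
```

Run:
```python
from h import *
st()
w=np.array([.6039,-.2398]);a=np.radians(-3.4)
s=bot.state()['eef_pos'];print('travel',(s[:2]-w)@[np.cos(a),np.sin(a)])
p,d=bot.snapshot('side');cv2.imwrite('pics/s4.png',cv2.resize(p[240:364,170:370,::-1],None,fx=3.5,fy=3.5))
```

```text
t 10.25 p [ 0.5122 -0.2343  0.1571] R [[0.06, 0.998, 0.003], [0.998, -0.06, -0.001], [-0.0, 0.003, -1.0]] q [-0.17  0.49  0.68  1.91 -0.4   0.88  0.65] F [ 1.7 -0.2  6.7] w 0.0232 79.4
travel -0.09187736523022685
```

View pics/s4.png

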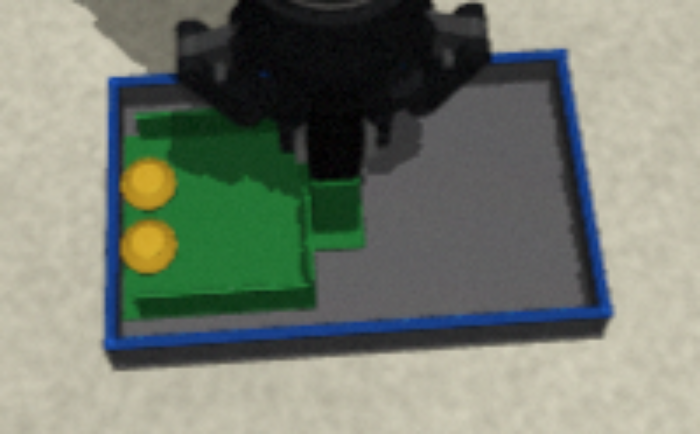

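Both tablets lie on the scoop floor, at (148,184) and (148,246) in the crop. Next I tilt the mouth up about the heel, then lift.

Emit:
play_rows --commands "0 0.03 -0.01 0.03 0 0 1;0 0.06 -0.015 0.065 0 0 1;0 0.09 -0.02 0.1 0 0 1;0 0.12 -0.025 0.133 0 0 1;0 0.15 -0.03 0.167 0 0 1;0 0.18 -0.04 0.2 0 0 1;0 0.19 -0.08 0.2 0 0 1;0 0.19 -0.13 0.2 0 0 1;0 0.19 -0.18 0.2 0 0 1;0 0.19 -0.22 0.2 0 0 1"

```text
time: 11.55
eef_pos: [0.5487, -0.2366, 0.201]
ee_rot: [-2.172, -2.044, 0.213]
ft_force: [-0.1, 0.4, -1.8]
gripper_width: 0.023
gripper_force: 78.9
```

Emit:
play_rows --commands "0 0 -0.06 0 0 0 1;0 0 -0.15 0 0 0 1;0 0 -0.25 0 0 0 1;0 0 -0.35 0 0 0 1;0 0 -0.45 0 0 0 1;0 0 -0.55 0 0 0 1;0 0 -0.62 0 0 0 1;0 0 -0.67 0 0 0 1;0 0 -0.7 0 0 0 1;0 0 -0.7 0 0 0 1"

```text
time: 12.8
eef_pos: [0.578, -0.2382, 0.3369]
ee_rot: [-2.171, -2.044, 0.215]
ft_force: [-0.1, -0.2, -2.1]
gripper_width: 0.0231
gripper_force: 79.0
```

Run:
```python
from h import *
st()
for n in('side','scene'):
    p,d=bot.snapshot(n);np.savez(n+'5.npz',p=p,d=d)
    hsv=cv2.cvtColor(p,cv2.COLOR_RGB2HSV);H,S,V=[hsv[...,i].astype(int) for i in range(3)];X=cloud(n,d)
    for m,c,a in big((H>18)&(H<33)&(S>170)&(V>90),2): print(n,c,a,X[m].mean(0))
    if n=='side': cv2.imwrite('pics/s5.png',p[:,:,::-1])
```

```text
t 12.8 p [ 0.578  -0.2382  0.3369] R [[0.06, 0.976, -0.207], [0.998, -0.059, 0.013], [0.0, -0.208, -0.978]] q [-0.19  0.53  0.75  1.44 -0.26  1.49  0.51] F [-0.1 -0.2 -2.1] w 0.0231 79.0
side [227.375      250.26736111] 288 [ 0.45979816 -0.24873978  0.22022658]
side [226.80694981 229.79150579] 259 [ 0.46160949 -0.21633543  0.22038256]
scene [172.          61.48905109] 137 [ 0.46589452 -0.21097079  0.22094602]
scene [156.86259542  56.76335878] 131 [ 0.46851063 -0.24034277  0.22455458]
```

View pics/s5.png

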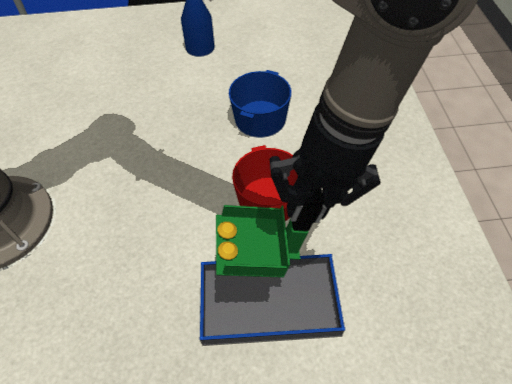

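Both tablets are in the raised scoop at (227,230) and (227,250), the tray is empty, and the blue tub is unmoved at (260,102). Next I carry them to the blue tub.

```bash
cat >> h.py <<'E'
TUB=np.array([.560,.217])
def dump(yaw,pitch,z,ahead=.005):
    R=tool(yaw,pitch);y=np.radians(yaw)
    F=np.r_[TUB+ahead*np.array([np.cos(y),np.sin(y)]),z]
    return F-R@[0,-.105,.152],R
E
python3 - <<'E'
from h import *
for pi,z in((12,.25),(0,.15),(-25,.11),(-50,.075)):
    p,R=dump(15,pi,z);print(pi,p);goal(p,R)
E
```

```text
12 [0.69456127 0.25305558 0.37684771]
shift [ 2.486  0.383 -0.288] turn [-0.001 -0.065 -0.301]
0 [0.66625184 0.24547009 0.302     ]
shift [2.44  0.325 0.107] turn [-0.199 -0.033 -0.307]
-25 [0.59470025 0.2262979  0.2921337 ]
shift [ 2.322 -0.008  0.228] turn [-0.612  0.035 -0.311]
-50 [0.51755137 0.20562592 0.25313838]
shift [ 2.196 -0.338  0.498] turn [-1.025  0.105 -0.306]
```

Emit:
play_rows --commands "0.03 0 0 0 0 0 1;0.09 0.01 0 0 0 -0.01 1;0.18 0.02 -0.02 0 -0.01 -0.02 1;0.29 0.04 -0.03 0 -0.01 -0.04 1;0.41 0.06 -0.05 0 -0.01 -0.05 1;0.53 0.08 -0.06 0 -0.01 -0.07 1;0.65 0.1 -0.08 0 -0.02 -0.08 1;0.77 0.12 -0.09 0 -0.02 -0.1 1;0.89 0.14 -0.11 0 -0.02 -0.11 1;1 0.16 -0.12 0 -0.03 -0.12 1"

```text
time: 14.15
eef_pos: [0.6267, -0.0393, 0.3539]
ee_rot: [-2.042, -2.189, 0.235]
ft_force: [0.6, 0.4, -1.8]
gripper_width: 0.0232
gripper_force: 78.9
```

Run:
```python
from h import *
st()
p,R=dump(15,12,.25);goal(p,R)
```

```text
t 14.15 p [ 0.6267 -0.0393  0.3539] R [[-0.07, 0.976, -0.207], [0.998, 0.067, -0.019], [-0.005, -0.208, -0.978]] q [-0.46  0.51  0.69  1.4  -0.26  1.54  0.3 ] F [ 0.6  0.4 -1.8] w 0.0232 78.9
shift [ 1.434  0.405 -0.211] turn [-0.    -0.033 -0.18 ]
```

Emit:
play_rows --commands "0.08 0.02 -0.01 0 0 -0.01 1;0.19 0.05 -0.02 0 0 -0.02 1;0.3 0.08 -0.04 0 -0.01 -0.04 1;0.42 0.11 -0.06 0 -0.01 -0.05 1;0.53 0.14 -0.08 0 -0.01 -0.07 1;0.63 0.17 -0.09 0 -0.02 -0.08 1;0.72 0.2 -0.1 0 -0.02 -0.09 1;0.8 0.22 -0.11 0 -0.02 -0.1 1;0.86 0.24 -0.12 0 -0.02 -0.11 1;0.9 0.25 -0.13 0 -0.02 -0.11 1"

```text
time: 15.4
eef_pos: [0.6682, 0.1432, 0.3678]
ee_rot: [-1.914, -2.308, 0.245]
ft_force: [-0.5, -0.1, -1.5]
gripper_width: 0.0232
gripper_force: 78.9
```

Run:
```python
from h import *
st()
p,R=dump(15,12,.25);goal(p,R)
p,R=dump(15,0,.2);goal(p,R)
```

```text
t 15.4 p [0.6682 0.1432 0.3678] R [[-0.185, 0.961, -0.205], [0.983, 0.181, -0.04], [-0.001, -0.209, -0.978]] q [-0.62  0.6   0.61  1.21 -0.3   1.63  0.14] F [-0.5 -0.1 -1.5] w 0.0232 78.9
shift [ 0.515  0.217 -0.093] turn [-0.001 -0.014 -0.071]
shift [0.504 0.1   0.059] turn [-0.201 -0.006 -0.072]
```

Emit:
play_rows --commands "0.04 0.01 0 0 0 0 1;0.1 0.03 0 0 0 -0.01 1;0.18 0.05 0 0 0 -0.03 1;0.26 0.07 0 0 0 -0.04 1;0.34 0.08 0.01 -0.03 0 -0.05 1;0.41 0.09 0.02 -0.06 0 -0.06 1;0.46 0.1 0.03 -0.09 0 -0.07 1;0.49 0.1 0.04 -0.12 0 -0.07 1;0.5 0.1 0.05 -0.15 0 -0.07 1;0.5 0.1 0.06 -0.17 0 -0.07 1"

```text
time: 16.65
eef_pos: [0.6659, 0.2454, 0.3517]
ee_rot: [-1.899, -2.471, 0.031]
ft_force: [-0.8, 0.4, -1.8]
gripper_width: 0.0232
gripper_force: 78.8
```

Run:
```python
from h import *
st()
for n in('side','scene'):
    p,d=bot.snapshot(n)
    hsv=cv2.cvtColor(p,cv2.COLOR_RGB2HSV);H,S,V=[hsv[...,i].astype(int) for i in range(3)];X=cloud(n,d)
    for m,c,a in big((H>18)&(H<33)&(S>170)&(V>90),2): print(n,c,a,X[m].mean(0))
for pi,z in((0,.14),(-15,.12),(-30,.1),(-45,.08),(-52,.075)):
    p,R=dump(15,pi,z);goal(p,R)
```

```text
t 16.65 p [0.6659 0.2454 0.3517] R [[-0.257, 0.966, -0.032], [0.966, 0.257, -0.0], [0.008, -0.031, -0.999]] q [-0.77  0.56  0.59  1.29 -0.31  1.41  0.07] F [-0.8  0.4 -1.8] w 0.0232 78.8
side [266.          38.89108911] 202 [0.57379533 0.21977903 0.2157736 ]
scene [403.75555556 179.54444444] 90 [0.57595011 0.23146275 0.22006955]
scene [386.92156863 176.62745098] 51 [0.58031416 0.20794794 0.22045705]
shift [0.002 0.013 0.298] turn [-0.031 -0.008 -0.002]
shift [ 0.001 -0.202  0.295] turn [-0.281 -0.007 -0.003]
shift [ 0.    -0.436  0.352] turn [-0.531 -0.007 -0.004]
shift [-0.001 -0.673  0.472] turn [-0.781 -0.006 -0.005]
shift [-0.002 -0.78   0.528] turn [-0.897 -0.006 -0.006]
```

Emit:
play_rows --commands "0 0 0.07 -0.01 0 0 1;0 0.01 0.15 -0.02 0 0 1;0 0.01 0.24 -0.03 0 0 1;0 0.01 0.295 -0.03 0 0 1;0 -0.09 0.295 -0.15 0 0 1;0 -0.2 0.295 -0.28 0 0 1;0 -0.31 0.32 -0.4 0 0 1;0 -0.436 0.352 -0.53 0 0 1;0 -0.55 0.41 -0.655 0 0 1;0 -0.673 0.472 -0.78 0 0 1"

```text
time: 18.0
eef_pos: [0.5457, 0.2106, 0.2564]
ee_rot: [1.624, 2.099, 0.688]
ft_force: [0.4, 0.1, -0.9]
gripper_width: 0.0234
gripper_force: 80.0
```

Run:
```python
from h import *
st()
for n in('side','scene'):
    p,d=bot.snapshot(n)
    hsv=cv2.cvtColor(p,cv2.COLOR_RGB2HSV);H,S,V=[hsv[...,i].astype(int) for i in range(3)];X=cloud(n,d)
    for m,c,a in big((H>18)&(H<33)&(S>150)&(V>60),2): print(n,c,a,X[m].mean(0))
    if n=='scene': cv2.imwrite('pics/c7.png',cv2.resize(p[100:300,280:480,::-1],None,fx=2.5,fy=2.5))
p,R=dump(15,-52,.08);goal(p,R)
```

```text
t 18.0 p [0.5457 0.2106 0.2564] R [[-0.247, 0.773, 0.584], [0.969, 0.205, 0.138], [-0.012, 0.6, -0.8]] q [-1.07  0.13  0.59  2.17  0.35  0.26 -0.55] F [ 0.4  0.1 -0.9] w 0.0234 80.0
shift [ 0.032 -0.15  -0.109] turn [-0.253  0.02  -0.005]
```

View pics/c7.png

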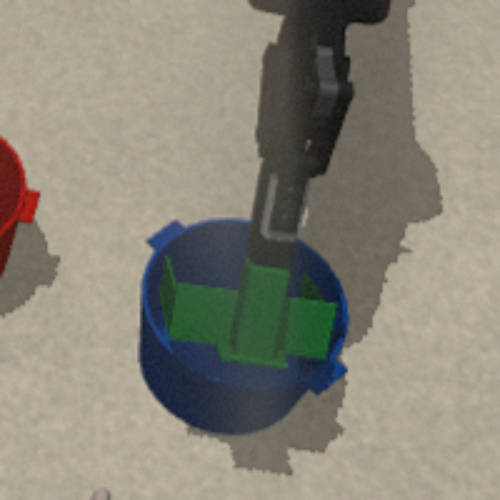

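Scene crop: the scoop is tipped about 37° into the blue tub, limited by joint 6. Its front edge is inside the rim, nothing touches, and the tablets are hidden. Next I wait, raise slightly and look inside.

Emit:
play_rows --commands "0 0 0 0 0 0 1;0 0 0 0 0 0 1;0 0 0 0 0 0 1;0 0.04 -0.04 0 0 0 1;0 0.08 -0.08 0 0 0 1;0 0.12 -0.12 0 0 0 1;0 0.15 -0.15 0 0 0 1;0 0.15 -0.15 0 0 0 1;0 0.15 -0.15 0 0 0 1;0 0.15 -0.15 0 0 0 1"

```text
time: 19.35
eef_pos: [0.5571, 0.2073, 0.3]
ee_rot: [1.634, 2.086, 0.689]
ft_force: [0.2, -0.1, 0.1]
gripper_width: 0.0229
gripper_force: 80.1
```

```bash
cat >> h.py <<'E'
def tabs():
    for n in('side','scene'):
        p,d=bot.snapshot(n)
        hsv=cv2.cvtColor(p,cv2.COLOR_RGB2HSV);H,S,V=[hsv[...,i].astype(int) for i in range(3)];X=cloud(n,d)
        for m,c,a in big((H>18)&(H<33)&(S>150)&(V>50),2): print(n,c,a,X[m].mean(0))
    return p
E
python3 - <<'E'
from h import *
st();tabs()
s=bot.state();R=Ro.from_rotvec(s['ee_rot']).as_matrix();print('front',s['eef_pos']+R@[0,-.105,.152])
E
```

```text
t 19.35 p [0.5571 0.2073 0.3   ] R [[-0.236, 0.774, 0.588], [0.972, 0.195, 0.134], [-0.011, 0.602, -0.798]] q [-1.04  0.08  0.57  2.1   0.33  0.36 -0.52] F [ 0.2 -0.1  0.1] w 0.0229 80.1
scene [360.10344828 229.01149425] 87 [0.54353222 0.19640861 0.01804178]
front [0.56536658 0.20727189 0.11562904]
```

Emit:
play_rows --commands "0 0.04 -0.05 0 0 0 1;0 0.09 -0.12 0 0 0 1;0 0.15 -0.2 0 0 0 1;0 0.21 -0.28 0 0 0 1;0 0.27 -0.36 0 0 0 1;0 0.33 -0.44 0 0 0 1;0 0.36 -0.48 0 0 0 1;0 0.36 -0.48 0 0 0 1;0 0.36 -0.48 0 0 0 1;0 0.36 -0.48 0 0 0 1"

```text
time: 20.7
eef_pos: [0.5563, 0.2084, 0.4196]
ee_rot: [1.634, 2.086, 0.688]
ft_force: [0.2, -0.2, -1.2]
gripper_width: 0.0232
gripper_force: 80.1
```

Run:
```python
from h import *
st();p=tabs()
cv2.imwrite('pics/c8.png',cv2.resize(p[80:300,280:480,::-1],None,fx=2.5,fy=2.5))
# return poses
w=np.array([.6039,-.2398]);a=np.radians(-3.4)
for z in(.34,):goal(np.r_[w,z],tool(-3.5))
```

```text
t 20.7 p [0.5563 0.2084 0.4196] R [[-0.236, 0.774, 0.587], [0.972, 0.195, 0.133], [-0.011, 0.602, -0.798]] q [-1.07 -0.06  0.55  1.93  0.34  0.66 -0.48] F [ 0.2 -0.2 -1.2] w 0.0232 80.1
scene [366.84555985 225.76833977] 259 [0.5362638  0.20615232 0.02461969]
shift [-2.23  -0.494  0.159] turn [ 0.615 -0.082  0.279]
```

View pics/c8.png

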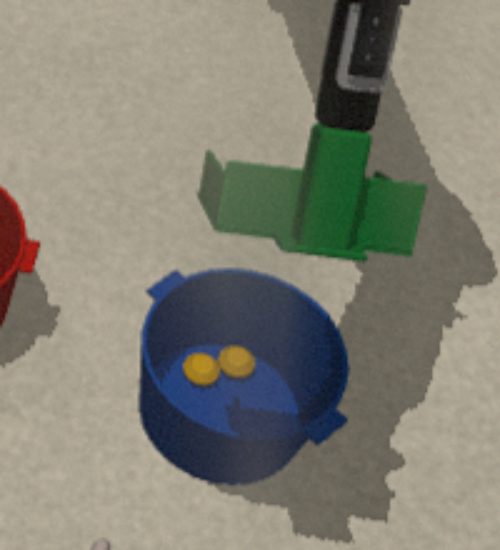

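Both tablets lie on the blue tub's floor at (201,369) and (236,361) in the crop, and the scoop is empty. I return to the tray, aiming about 40 mm ahead of the starting pose for clearance.

Emit:
play_rows --commands "-0.05 -0.01 0 0.03 0 0.01 1;-0.16 -0.03 0.01 0.07 -0.01 0.03 1;-0.3 -0.06 0.02 0.13 -0.02 0.06 1;-0.45 -0.1 0.03 0.2 -0.03 0.09 1;-0.6 -0.13 0.04 0.28 -0.04 0.12 1;-0.75 -0.16 0.05 0.36 -0.05 0.16 1;-0.88 -0.19 0.06 0.44 -0.06 0.2 1;-0.96 -0.21 0.07 0.52 -0.07 0.24 1;-1 -0.22 0.07 0.6 -0.08 0.27 1;-1 -0.22 0.07 0.615 -0.08 0.28 1"

```text
time: 22.05
eef_pos: [0.579, 0.0072, 0.3844]
ee_rot: [-2.289, -2.151, -0.002]
ft_force: [1.3, 1.2, -1.9]
gripper_width: 0.0233
gripper_force: 79.9
```

Run:
```python
from h import *
st();goal([.564,-.2374,.25],tool(-3.5))
```

```text
t 22.05 p [0.579  0.0072 0.3844] R [[0.062, 0.998, 0.0], [0.998, -0.062, 0.001], [0.001, -0.0, -1.0]] q [-0.73  0.3   0.83  1.61 -0.22  1.33  0.06] F [ 1.3  1.2 -1.9] w 0.0233 79.9
shift [-1.226e+00  1.000e-03  6.700e-01] turn [-0.    -0.001 -0.001]
```

Emit:
play_rows --commands "-0.05 0 0 0 0 0 1;-0.16 0 0 0 0 0 1;-0.3 0 0 0 0 0 1;-0.45 0 0 0 0 0 1;-0.6 0 0 0 0 0 1;-0.75 0 0 0 0 0 1;-0.88 0 0.05 0 0 0 1;-0.97 0 0.12 0 0 0 1;-1 0 0.2 0 0 0 1;-1 0 0.27 0 0 0 1"

```text
time: 23.3
eef_pos: [0.5656, -0.1916, 0.3296]
ee_rot: [-2.286, -2.151, -0.005]
ft_force: [0.4, -0.3, -1.2]
gripper_width: 0.0232
gripper_force: 80.0
```

Run:
```python
from h import *
st();goal([.564,-.2374,.2],tool(-3.5));goal([.564,-.2374,.158],tool(-3.5))
```

```text
t 23.3 p [ 0.5656 -0.1916  0.3296] R [[0.061, 0.998, 0.0], [0.998, -0.061, 0.004], [0.004, 0.0, -1.0]] q [-0.38  0.39  0.85  1.65 -0.31  1.24  0.47] F [ 0.4 -0.3 -1.2] w 0.0232 80.0
shift [-0.232  0.006  0.647] turn [ 0.    -0.004  0.   ]
shift [-0.233  0.006  0.857] turn [ 0.    -0.004  0.   ]
```

Emit:
play_rows --commands "-0.08 0 0.03 0 0 0 1;-0.16 0 0.09 0 0 0 1;-0.21 0 0.18 0 0 0 1;-0.23 0.005 0.29 0 0 0 1;-0.23 0.005 0.4 0 0 0 1;-0.23 0.005 0.5 0 0 0 1;-0.23 0.005 0.58 0 0 0 1;-0.23 0.005 0.63 0 0 0 1;-0.23 0.005 0.65 0 0 0 1;-0.23 0.005 0.65 0 0 0 1"

```text
time: 24.55
eef_pos: [0.5643, -0.2375, 0.2005]
ee_rot: [-2.287, -2.151, -0.004]
ft_force: [-0.1, 0.2, -0.7]
gripper_width: 0.0234
gripper_force: 79.9
```

Run:
```python
from h import *
st();goal([.564,-.2374,.158],tool(-3.5))
p,d=bot.snapshot('side');X=cloud('side',d)
hsv=cv2.cvtColor(p,cv2.COLOR_RGB2HSV);H,S,V=[hsv[...,i].astype(int) for i in range(3)]
m,c,a=big((H>50)&(H<75)&(S>150)&(V>30))[0];q=X[m];print('green',q.min(0),q.max(0))
```

```text
t 24.55 p [ 0.5643 -0.2375  0.2005] R [[0.061, 0.998, 0.001], [0.998, -0.061, 0.003], [0.003, 0.0, -1.0]] q [-0.23  0.54  0.77  1.75 -0.44  1.02  0.64] F [-0.1  0.2 -0.7] w 0.0234 79.9
shift [-0.    -0.002  0.212] turn [ 0.    -0.003  0.   ]
green [ 0.45836946 -0.56185915  0.00484231] [ 0.57646097 -0.16596862  0.76955794]
```

Emit:
play_rows --commands "0 0 0.03 0 0 0 1;0 0 0.07 0 0 0 1;0 0 0.11 0 0 0 1;0 0 0.14 0 0 0 1;0 0 0.17 0 0 0 1;0 0 0.19 0 0 0 1;0 0 0.205 0 0 0 1;0 0 0.215 0 0 0 1;0 0 0.215 0 0 0 1;0 0 0.215 0 0 0 1"

```text
time: 25.85
eef_pos: [0.5642, -0.2373, 0.1574]
ee_rot: [-2.287, -2.151, -0.004]
ft_force: [-0.1, -0.4, -1.5]
gripper_width: 0.0231
gripper_force: 80.0
```

Run:
```python
from h import *
st()
```

```text
t 25.85 p [ 0.5642 -0.2373  0.1574] R [[0.061, 0.998, 0.0], [0.998, -0.061, 0.003], [0.003, 0.0, -1.0]] q [-0.2   0.59  0.73  1.79 -0.48  0.95  0.68] F [-0.1 -0.4 -1.5] w 0.0231 80.0
```

Emit:
play_rows --commands "0 0 0.004 0 0 0 1;0 0 0.006 0 0 0 1;0 0 0.006 0 0 0 1;0 0 0.006 0 0 0 0.8;0 0 0.006 0 0 0 0.6;0 0 0.006 0 0 0 0.4;0 0 0.006 0 0 0 0.2;0 0 0.006 0 0 0 0;0 0 0.006 0 0 0 0;0 0 0.006 0 0 0 0"

```text
time: 27.1
eef_pos: [0.5641, -0.2373, 0.156]
ee_rot: [-2.287, -2.151, -0.004]
ft_force: [-0.3, -0.3, 0.5]
gripper_width: 0.0855
gripper_force: 0.0
```

Emit:
play_rows --commands "0 0 -0.03 0 0 0 0;0 0 -0.1 0 0 0 0;0 0 -0.2 0 0 0 0;0 0 -0.32 0 0 0 0;0 0 -0.44 0 0 0 0;0 0 -0.56 0 0 0 0;0 0 -0.65 0 0 0 0;0 0 -0.7 0 0 0 0;0 0 -0.7 0 0 0 0;0 0 -0.7 0 0 0 0"

```text
time: 28.35
eef_pos: [0.5638, -0.2374, 0.2952]
ee_rot: [-2.285, -2.15, -0.003]
ft_force: [-0.4, -0.1, -1.2]
gripper_width: 0.0854
gripper_force: 0.0
```

Run:
```python
from h import *
st();tabs()
p,d=bot.snapshot('side');cv2.imwrite('pics/s9.png',p[:,:,::-1])
```

```text
t 28.35 p [ 0.5638 -0.2374  0.2952] R [[0.061, 0.998, -0.001], [0.998, -0.061, 0.004], [0.004, -0.002, -1.0]] q [-0.28  0.45  0.83  1.66 -0.36  1.2   0.58] F [-0.4 -0.1 -1.2] w 0.0854 0.0
scene [366.71936759 225.73913043] 253 [0.53450045 0.20581821 0.02194963]
```

View pics/s9.png

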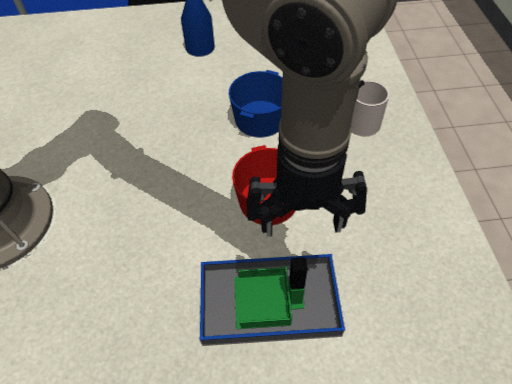

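The scoop stands upright in the tray at (270,297) with its handle at (298,272). The gripper is clear above it, and the blue tub has not moved from (258,103).

```bash
python3 -c "
from bench import bot
print(bot.job_done())"
```

```text
the job is handed in; nothing more can be done
None
```

I tipped both tablets into the blue tub, stood the scoop upright in the tray and let go, and handed the job in at about 28.5 s; no verdict came back.

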